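# Check out the short box set at the cinema room's tag reader

### The arm

A 6-joint arm with a two-finger parallel gripper is mounted at the origin on the work surface. World frame = base frame: x ahead of the robot, y to its left, z up, the work surface at z = 0. Lengths are in m, angles in degrees, forces in N, time in s.
With the tool pointing down it reaches from about 0.35 to 0.925 m from the base axis. Payload 6.4 kg.
Tool frame: the origin (TCP) lies midway between the tips of the shut fingers; the grasp point (between the pads) lies 19 mm behind it; z points along the fingers, y is the line along which they close (so a half turn about z gives the same grasp; the last joint's range is limited). The gripper opens to 94 mm and grips with 3 to 60 N. Pads are 16 mm wide; open, the fingers measure 119 mm over their backs; the gripper's body (75 mm by 177 mm) begins 78 mm behind the grasp point.
Start: joints at [-81.308, 14.043, 89.255, -0, 76.702, -9.975], TCP at [0.208, -0.616, 0.205] pointing down, gripper open.
Joint ranges: [-179.41, 179.41], [-58.25, 129.5], [7.25, 145.43], [-54.29, 234.29], [11.92, 165.04], [-157.13, 157.13]. Speed limits (degrees/s): [147.25, 147.25, 180, 180, 180, 180].

### API

Orientations are given as a 3x3 rotation matrix whose columns are the frame's x, y, z axes.
In Python, from plant import robot gives the robot as it stands.
- The arm moves only by the tool servo_tool, never from a script. Its argument "motion" is a list of rows, each an object with "twist": the turn, a rotation vector about the tool's x, y, z in degrees, a list of three; "delta_pos": the shift along the tool's x, y, z in m, a list of three; "grip": the opening, from 0 (shut) to 1 (fully open). In form: [{"twist": [wx, wy, wz], "delta_pos": [dx, dy, dz], "grip": grip}, ...]. A call has 1 to 12 rows; each row is the pose to reach, as a shift and turn from the pose commanded when the call began, along the tool's axes at that moment; what a row does not reach only later rows make up. A row lasts 1/10 s, in which the tool goes at most 50 mm and 8.59 degrees, less where a joint would pass 70% of its speed; a pose out of reach is approached as far as the arm can. A call with a gripper value outside its range is refused whole. The fingers move at their own pace and stop on an object; "newtons" is the grip in N (left out, the last holds). Time passes only in rows, so rows that repeat a pose let the fingers close. It gives the time, the measured TCP pose, the force, the opening and the grip force at its end, in the units of the state.
- robot.sense(): the state, without advancing time (a new reading comes with each control period).
- robot.read_camera(name): name is "side" or "top" or "wrist"; returns a dict with "img" (480x640x3 uint8, red, green, blue), "depth" (480x640 float32, m along the optical axis (not along the pixel's ray), 0 where there is no reading), "intrinsics" (3x3 intrinsics, pixels), "distortion" ([k1, k2, p1, p2, k3] as OpenCV has them; the pictures are not rectified), "R" (3x3) and "t" (3): a world point X has camera coordinates R X + t. Camera axes: x right, y down, z forward; pixel columns grow to the right and rows downward; lengths in m; the calibration is good to about 2 mm. A picture is of the moment at which its call begins.
- robot.sign_off(): hands the job in; it is judged then, once.
The state is a dict: "time": time; "joint_positions": joint angles; "joint_vel": joint speeds; "tau": joint torques, N m; "ee_pos": TCP position; "orientation": TCP orientation; "wrist_force": force on the tool from outside, world axes, zero at the start; "ft_torque": the same for the moment, N m; "finger_gap": finger opening in m; "finger_force": force on a finger pad.
Only numpy, scipy, OpenCV 4.12 (cv2) and the standard library are available. Lean on these libraries where they do the work, as an engineer would, in place of code of your own. Each camera call takes 0.05 s, during which the arm holds its last target. There are 200 camera calls.

### The job

Get the short box set out of the tight row in the rack: tip it towards you by its top edge until it clearly leans out of the row, then take it by its spine and stand it upright, let go of it, on the grey mat. Then take it by the other end and put it into the hooded tag reader, spine first and pushed fully home, standing on the reader's plate, and let go. Never let it fall over, keep the other cases standing in the rack, and leave the remote, the brass cup and the white block where they are.

Things in the scene. Friction and masses are not known exactly. Their poses are not given: they have to be found in the camera images.
- boxset: The short box set: rigid grey slipcase, 135 mm deep (x) x 40 mm thick (y) x 156 mm tall (z), about 0.28 kg. Stands in a row of four cases of equal depth and thickness, 20 mm lower than the other three; its place in the row varies. Origin: centre of its underside. z up; the -x side is the spine (pale paper strip), facing the robot in the rack; +x is the fore-edge.
- boxset_spine (a point): Centre of the box set's spine face: 67.5 mm to -x of the box set's origin and 78 mm above its underside.
- rack: Fixed wooden rack, 160 x 224 mm. Origin: centre of its underside; -x is its front (the spines), y runs along the row, z up. The four cases stand without gaps at x = 0, y = -60, -20, +20, +60 mm on its 10 mm thick floor. Its back rail (x +70.5 to +80.5 mm) is only 90 mm high, so the cases' back faces (x = +67.5 mm) are free above it. End cheeks 110 mm high.
- rack_lip (a point): Middle of the top of the rack's front lip: rack x -74.5 mm, z 18 mm. The lip is 8 mm thick, rises 8 mm above the rack's floor and stands 3 mm in front of the spines: a case cannot be slid straight out, only tipped over the lip or lifted.
- rack_spring (a point): Middle of the steel plate at the rack's +y end (rack y 80 mm, z 60 mm); its twin is at -y. Springs press both on the row with about 5 N; each follows at most 4 mm. The squeeze gives enough friction that a case tipped out of the row stays leaning where it is left, from about 15 to 40 degrees.
- case1: One of the three other cases, grey, 135 x 40 x 176 mm tall, otherwise like the box set. Origin: centre of its underside, same axes. Stays in the rack.
- case2: Another other case, same as case1.
- case3: Another other case, same as case1.
- mat: Grey felt mat fixed to the counter, 90 mm (x) x 160 mm (y) x 3 mm thick. Origin: centre of its underside; top at z = 3 mm.
- reader: Fixed tag reader. Origin: centre of its underside, z up. Aluminium plate 156 mm (x) x 84 mm (y), top 15 mm above the counter; a black hood covers its +x end (x +11 to +78 mm) and is open only towards the reader's -x, where the plate lies bare. Slot 48 mm wide (y -24 to +24 mm), hood ceiling 185 mm and outer top 193 mm above the counter.
- reader_stop (a point): Centre of the inner face of the hood's back wall, reader x +68 mm, 93 mm above the counter. Pushed home, the box set's spine touches it: the box set's origin is then at reader x = 0.5 mm, and about 78 mm of its fore-edge end stays outside the hood.
- remote: Bystander: black remote control lying flat, 45 x 160 x 18 mm. Origin: centre of its underside.
- votive: Bystander: brass cup, 72 mm across, 65 mm high. Origin: centre of its underside.
- marker: Bystander: white ceramic seat marker block, 80 x 80 x 28 mm. Origin: centre of its underside.

How it is judged (in metres and radians):
On the way, in this order (a step that is already met when the one before it is completed fails the run):
1. the box set is tipped at least 17 degrees out of the row while its foot is still in the rack (angle between boxset's own z axis and vertical above 0.3 rad and z of boxset in the frame of rack below 0.08 m and x of boxset in the frame of rack above -0.05 m), for 0.2 s.
2. the box set stands upright on the mat, its middle within 50 mm of the mat's middle, let go (angle between boxset's own z axis and vertical below 0.08 rad and horizontal distance between boxset and mat below 0.05 m and height (world z) of boxset below 0.012 m and contact force between the fingers and boxset below 0.1 N and linear speed of boxset below 0.03 m/s), for 0.25 s.
At the end, for the whole second after the job is handed in: Box set let go, at rest, upright (3 degrees) on the reader's plate, spine in the hood within 7 mm of its back wall; the other cases upright (7 degrees) in the rack within 30 mm of where they were; remote, cup and block within 30 mm of theirs (x of boxset_spine in the frame of reader above 0.061 m and y of boxset in the frame of reader between -0.008 and 0.008 m and z of boxset in the frame of reader between 0.01 and 0.02 m and angle between boxset's own z axis and vertical below 0.06 rad and linear speed of boxset below 0.02 m/s and angle between each of case1, case2, case3's own z axis and vertical below 0.12 rad and distance of each of case1, case2, case3, remote, votive, marker from where it was at the start of the episode below 0.03 m); the robot touches nothing.
It fails at once if the box set falls over (leans more than 63 degrees, not held) (angle between boxset's own z axis and vertical above 1.1 rad and contact force between the fingers and boxset below 0.5 N).
It fails at once if another case is tipped over or pulled out of the rack (angle between any of case1, case2, case3's own z axis and vertical above 0.35 rad or distance of any of case1, case2, case3 from where it was at the start of the episode above 0.06 m).
It fails at once if the remote, the cup or the block is pushed away (distance of any of remote, votive, marker from where it was at the start of the episode above 0.04 m).
It also fails if it takes over 69 s, if anything falls off the work surface, if the arm or the gripper's body presses on something with over 40 N, if the wrist force passes 120 N, or if a joint passes its speed limit or range.

## Working session

There is one attempt and no reset: what is moved stays moved. The work goes in short steps, Python scripts to look and compute and a tool call to move; the robot and the scene stay as the last step left them, time stands still between calls to the robot, and variables do not carry over. Pictures are saved under pics/ and viewed, at most 10 in all, crops included, and the job is handed in when it is done.

Besides the shell and the picture viewer there is one more tool, called after "Call:" as a command line: name --argument value ..., lists and objects as JSON in quotes. servo_tool: Moves the arm, as the interface text tells. Its arguments: {"type":"object","properties":{"motion":{"type":"array","items":{"type":"object","properties":{"twist":{"type":"array","items":{"type":"number"}},"delta_pos":{"type":"array","items":{"type":"number"}},"grip":{"type":"number"}}}},"newtons":{"type":"number"}},"required":["motion"]}

```bash
ls; mkdir -p pics
cat > h.py <<'E'
import numpy as np, cv2
from plant import robot
def pts(c):
    """world point per pixel, from depth"""
    h,w=c['depth'].shape
    u,v=np.meshgrid(np.arange(w),np.arange(h))
    p=cv2.undistortPoints(np.stack([u,v],-1).reshape(-1,1,2).astype(np.float64),np.array(c['intrinsics']),np.array(c['distortion'])).reshape(h,w,2)
    P=np.dstack([p,np.ones((h,w))])*c['depth'][...,None]
    W=(P-np.array(c['t']))@np.array(c['R'])
    W[c['depth']==0]=np.nan
    return W
E
python3 - <<'E'
from h import *
for n in ['side','top']:
    c=robot.read_camera(n); cv2.imwrite(f'pics/{n}0.png',c['img'][...,::-1])
    np.savez(f'{n}0.npz',**c)
    R=np.array(c['R']);print(n,-R.T@np.array(c['t']),R[2], (c['depth']>0).mean())
print(robot.sense())
E
```

```text
pics
side [ 1.47227083 -0.65249733  1.06023249] [-0.60685976  0.44237848 -0.66032001] 0.9896028645833334
top [ 0.45998256 -0.00814602  1.21205572] [ 0.10073931 -0.00320133 -0.99490771] 0.9958528645833333
{'time': 0.1, 'joint_positions': array([-8.13082559e+01,  1.40787983e+01,  8.93173852e+01,  3.27391365e-04,
        7.67038724e+01, -9.97591113e+00]), 'joint_vel': array([ 0.02581423, -0.04777633, -0.22472985, -0.04150126,  0.03589865,
       -0.03671568]), 'tau': array([ 7.48594921e-04, -4.16917562e+01, -3.15524912e+01,  6.87437039e-02,
        3.09871242e-02, -5.51693381e-05]), 'ee_pos': array([ 0.20796617, -0.61525444,  0.20447538]), 'orientation': array([[ 9.47391582e-01,  3.20076747e-01, -2.58401697e-04],
       [ 3.20076703e-01, -9.47390058e-01,  1.72708977e-03],
       [ 3.07994075e-04, -1.71893867e-03, -9.99998475e-01]]), 'wrist_force': array([0.66437496, 0.71788293, 0.23847301]), 'ft_torque': array([-0.00634179,  0.01026164, -0.01282964]), 'finger_force': 0.0, 'finger_gap': 0.09391340949193162}
```

View pics/top0.png

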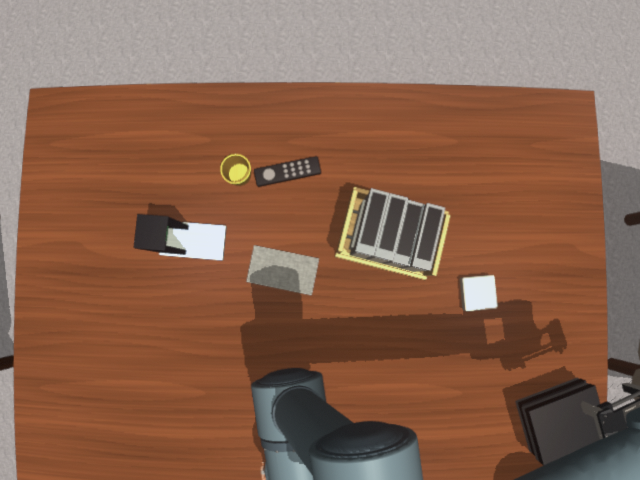

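View pics/side0.png

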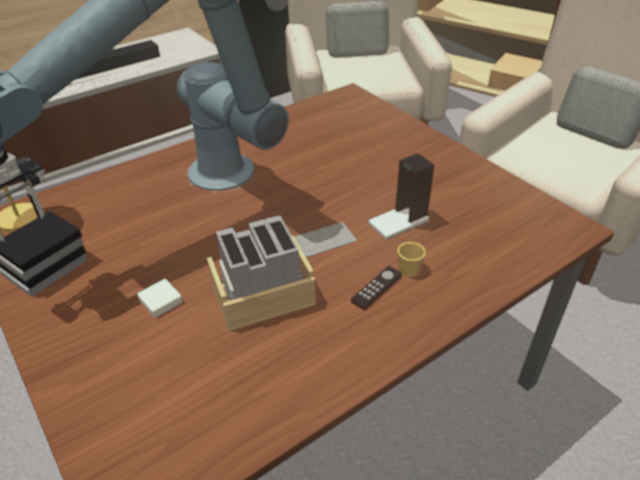

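The top view shows the row at about (400,230), with the reader at (180,238), its hood to the left (+y). The mat is at (283,270), the cup at (236,170), the remote at (288,170) and the block at (480,293). In the side view the second case from the left is lower, so the box set sits second from the -y end.

Run:
```python
from h import *
c=dict(np.load('top0.npz')); W=pts(c); s=dict(np.load('side0.npz')); S=pts(s)
print('table z',np.nanmedian(W[320:350,100:200,2]))
def rect(W,m,name):
    m=cv2.morphologyEx(m.astype(np.uint8),cv2.MORPH_OPEN,np.ones((3,3)))
    n,l,st,_=cv2.connectedComponentsWithStats(m)
    for i in range(1,n):
        if st[i,4]<60: continue
        P=W[l==i]
        r=cv2.minAreaRect(P[:,:2].astype(np.float32))
        print(name,st[i].tolist(),np.round(r[0],3),np.round(r[1],3),round(r[2],1),'z',np.round(np.percentile(P[:,2],[5,50,95]),3))
x,y,z=W[...,0],W[...,1],W[...,2]
roi=np.zeros(z.shape,bool); roi[180:285,330:455]=1
rect(W,roi&(z>.176)&(z<.196),'tall'); rect(W,roi&(z>.158)&(z<.176),'short'); rect(W,roi&(z>.02)&(z<.13),'rack')
roi[:]=0; roi[200:270,120:240]=1
rect(W,roi&(z>.18)&(z<.2),'hood'); rect(W,roi&(z>.007)&(z<.03),'plate'); rect(W,roi&(z>.007),'readerall')
hsv=cv2.cvtColor(c['img'],cv2.COLOR_RGB2HSV); roi[:]=0; roi[238:302,238:330]=1
rect(W,roi&(hsv[...,1]<70),'mat')
roi[:]=0; roi[145:195,215:330]=1; rect(W,roi&(z>.009),'cup/rem')
roi[:]=0; roi[260:330,450:510]=1; rect(W,roi&(z>.015),'block')
x,y,z=S[...,0],S[...,1],S[...,2]
roi[:]=0; roi[200:330,200:330]=1
rect(S,roi&(z>.178)&(z<.196),'S tall'); rect(S,roi&(z>.158)&(z<.174),'S short')
roi[:]=0; roi[140:250,360:450]=1; rect(S,roi&(z>.18)&(z<.205),'S hood'); rect(S,roi&(z>.008)&(z<.02),'S plate')
```

```text
table z -0.0014765079566517504
tall [355, 189, 53, 72, 2564] [ 0.571 -0.147] [0.081 0.136] 75.6 z [0.182 0.185 0.188]
tall [412, 203, 33, 68, 1271] [ 0.546 -0.245] [0.041 0.136] 75.8 z [0.181 0.185 0.188]
short [393, 200, 32, 66, 1209] [ 0.556 -0.208] [0.039 0.136] 75.9 z [0.162 0.165 0.169]
rack [337, 187, 31, 66, 761] [ 0.59  -0.095] [0.034 0.15 ] 75.9 z [0.036 0.104 0.112]
rack [424, 211, 26, 65, 452] [ 0.539 -0.291] [0.012 0.15 ] 76.1 z [0.066 0.107 0.112]
rack [352, 253, 43, 13, 134] [ 0.502 -0.143] [0.1   0.001] 75.4 z [0.032 0.078 0.125]
rack [399, 265, 19, 7, 61] [ 0.482 -0.221] [0.051 0.001] 75.2 z [0.03  0.082 0.127]
hood [134, 214, 35, 37, 1119] [0.552 0.327] [0.068 0.073] 86.3 z [0.188 0.192 0.195]
plate [166, 222, 60, 38, 1763] [0.548 0.275] [0.141 0.085] 86.0 z [0.01  0.014 0.018]
readerall [134, 214, 92, 46, 3233] [0.549 0.283] [0.157 0.085] 86.0 z [0.011 0.017 0.193]
mat [247, 246, 72, 49, 2506] [0.483 0.064] [0.159 0.087] 76.4 z [nan nan nan]
cup/rem [220, 154, 31, 28, 378] [0.719 0.18 ] [0.055 0.071] 31.8 z [0.013 0.047 0.065]
cup/rem [254, 157, 68, 29, 1201] [0.718 0.056] [0.046 0.161] 12.3 z [0.013 0.017 0.021]
block [461, 275, 36, 36, 1127] [ 0.424 -0.404] [0.083 0.084] 7.0 z [0.023 0.027 0.031]
S tall [249, 216, 49, 45, 1369] [ 0.571 -0.15 ] [0.081 0.142] 75.7 z [0.183 0.187 0.19 ]
S tall [216, 228, 32, 42, 743] [ 0.546 -0.247] [0.041 0.139] 75.7 z [0.182 0.187 0.19 ]
S short [231, 230, 68, 47, 924] [ 0.564 -0.188] [0.16  0.141] 74.0 z [0.161 0.167 0.172]
S hood [399, 153, 35, 22, 468] [0.553 0.324] [0.074 0.076] 87.3 z [0.184 0.194 0.197]
S plate [369, 208, 56, 28, 721] [0.549 0.274] [0.145 0.089] 83.7 z [0.011 0.016 0.019]
```

```bash
cat >> h.py <<'E'
from scipy.spatial.transform import Rotation as Rot
YR=np.deg2rad(-14.2); RX=np.array([np.cos(YR),np.sin(YR),0]); RY=np.array([-np.sin(YR),np.cos(YR),0])
B0=np.array([.556,-.207,0])          # box set place on the counter, under the row
def down(yang):                      # tool down, y axis at the world angle yang
    a=np.deg2rad(yang); y=np.array([np.cos(a),np.sin(a),0]); z=np.array([0,0,-1.])
    return np.c_[np.cross(y,z),y,z]
def chain(p,R,way):                  # deltas between successive poses, in the tool axes of each
    for q,Q in way:
        print('dpos',np.round(R.T@(q-p),3),'twist',np.round(np.rad2deg(Rot.from_matrix(R.T@Q).as_rotvec()),1))
        p,R=q,Q
E
python3 - <<'E'
from h import *
s=robot.sense(); D=down(75.8); z=np.array([0,0,1.])
a=B0+.105*RX
chain(s['ee_pos'],s['orientation'],[(a+.28*z,D),(a+.14*z,D)])
E
```

```text
dpos [ 0.549 -0.219 -0.075] twist [-0.000e+00 -1.000e-01 -1.471e+02]
dpos [0.   0.   0.14] twist [0. 0. 0.]
```

Call:
servo_tool --motion '[{"twist": [0, 0, 0], "delta_pos": [0, 0, -0.05], "grip": 0}, {"twist": [0, 0, -10], "delta_pos": [0.05, -0.02, -0.075], "grip": 0}, {"twist": [0, 0, -18], "delta_pos": [0.1, -0.04, -0.075], "grip": 0}, {"twist": [0, 0, -26], "delta_pos": [0.14, -0.055, -0.075], "grip": 0}, {"twist": [0, 0, -34], "delta_pos": [0.18, -0.07, -0.075], "grip": 0}, {"twist": [0, 0, -42], "delta_pos": [0.22, -0.09, -0.075], "grip": 0}, {"twist": [0, 0, -50], "delta_pos": [0.26, -0.105, -0.075], "grip": 0}, {"twist": [0, 0, -58], "delta_pos": [0.3, -0.12, -0.075], "grip": 0}, {"twist": [0, 0, -66], "delta_pos": [0.34, -0.135, -0.075], "grip": 0}, {"twist": [0, 0, -74], "delta_pos": [0.38, -0.15, -0.075], "grip": 0}, {"twist": [0, 0, -82], "delta_pos": [0.42, -0.168, -0.075], "grip": 0}, {"twist": [0, 0, -90], "delta_pos": [0.45, -0.18, -0.075], "grip": 0}]'

```text
time: 1.3
ee_pos: [0.5781, -0.299, 0.2798]
orientation: [[-0.327, 0.945, -0.001], [0.945, 0.327, 0.001], [0.001, -0.0, -1.0]]
wrist_force: [-0.2, -1.0, 0.2]
finger_gap: 0.002
finger_force: 0.0
```

Run:
```python
from h import *
s=robot.sense(); D=down(75.8); z=np.array([0,0,1.])
a=B0+.105*RX
print(s['ee_pos'],s['joint_positions'])
chain(s['ee_pos'],s['orientation'],[(a+.28*z,D),(a+.14*z,D)])
```

```text
[ 0.57811787 -0.29899229  0.27981929] [-3.73169274e+01  1.13409400e+01  8.46545375e+01  1.68008339e-02
  8.40651751e+01 -5.64030535e+01]
dpos [ 0.037  0.097 -0.   ] twist [  0.   -0.1 -56.7]
dpos [0.   0.   0.14] twist [0. 0. 0.]
```

Call:
servo_tool --motion '[{"twist": [0, 0, -8], "delta_pos": [0.005, 0.012, 0], "grip": 0}, {"twist": [0, 0, -16], "delta_pos": [0.01, 0.026, 0], "grip": 0}, {"twist": [0, 0, -24], "delta_pos": [0.016, 0.04, 0], "grip": 0}, {"twist": [0, 0, -32], "delta_pos": [0.022, 0.055, 0], "grip": 0}, {"twist": [0, 0, -40], "delta_pos": [0.027, 0.07, 0], "grip": 0}, {"twist": [0, 0, -48], "delta_pos": [0.032, 0.085, 0], "grip": 0}, {"twist": [0, 0, -56], "delta_pos": [0.037, 0.097, 0], "grip": 0}, {"twist": [0, 0, -56.7], "delta_pos": [0.037, 0.097, 0], "grip": 0}, {"twist": [0, 0, -56.7], "delta_pos": [0.037, 0.097, 0], "grip": 0}]'

```text
time: 2.2
ee_pos: [0.6565, -0.2351, 0.2799]
orientation: [[-0.967, 0.255, -0.001], [0.255, 0.967, 0.0], [0.001, -0.0, -1.0]]
wrist_force: [-0.2, 0.4, -0.6]
finger_gap: 0.0005
finger_force: 0.0
```

Run:
```python
from h import *
s=robot.sense(); D=down(75.8); z=np.array([0,0,1.])
a=B0+.105*RX
print(s['ee_pos'],s['joint_positions'],s['wrist_force'])
chain(s['ee_pos'],s['orientation'],[(a+.14*z,D)])
c=robot.read_camera('wrist'); cv2.imwrite('pics/w1.png',c['img'][...,::-1]); np.savez('w1.npz',**c)
```

```text
[ 0.65650793 -0.23514337  0.27987096] [-2.89919900e+01  1.76451922e+01  7.71629355e+01 -1.55776731e-02
  8.52511512e+01 -1.04231723e+02] [-0.17577112  0.43482821 -0.60007661]
dpos [-0.001  0.003  0.14 ] twist [-0.  -0.1 -0.6]
```

View pics/w1.png

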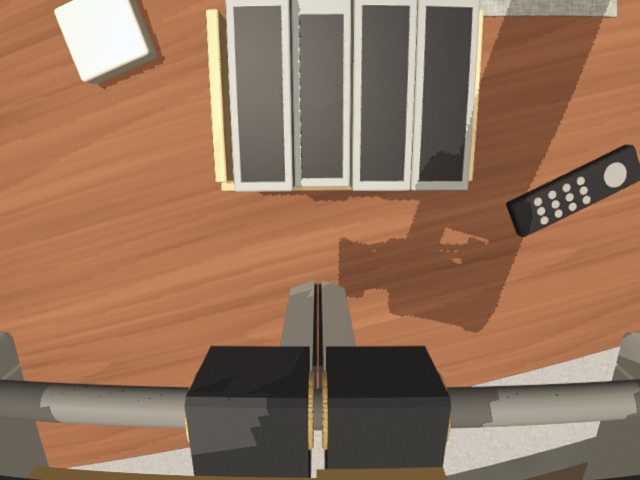

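The wrist view shows the lower box set second from left, back edge at about (325,187). The shut fingers at (318,290) are in line with it behind the row, so I descend and push.

Call:
servo_tool --motion '[{"twist": [0, 0, -0.6], "delta_pos": [0, 0.003, 0.04], "grip": 0}, {"twist": [0, 0, -0.6], "delta_pos": [0, 0.003, 0.08], "grip": 0}, {"twist": [0, 0, -0.6], "delta_pos": [0, 0.003, 0.12], "grip": 0}, {"twist": [0, 0, -0.6], "delta_pos": [0, 0.003, 0.135], "grip": 0}, {"twist": [0, 0, -0.6], "delta_pos": [0.01, 0.003, 0.135], "grip": 0}, {"twist": [0, 0, -0.6], "delta_pos": [0.02, 0.003, 0.135], "grip": 0}, {"twist": [0, 0, -0.6], "delta_pos": [0.025, 0.003, 0.135], "grip": 0}, {"twist": [0, 0, -0.6], "delta_pos": [0.03, 0.003, 0.135], "grip": 0}, {"twist": [0, 0, -0.6], "delta_pos": [0.035, 0.003, 0.135], "grip": 0}]'

```text
time: 3.15
ee_pos: [0.6271, -0.2247, 0.1497]
orientation: [[-0.97, 0.243, 0.011], [0.243, 0.97, -0.004], [-0.012, -0.001, -1.0]]
wrist_force: [9.1, -0.8, 6.3]
finger_gap: 0.0005
finger_force: 4.6
```

Call:
servo_tool --motion '[{"twist": [0, 0, 0], "delta_pos": [0.005, 0, 0], "grip": 0}, {"twist": [0, 0, 0], "delta_pos": [0.01, 0, 0], "grip": 0}, {"twist": [0, 0, 0], "delta_pos": [0.015, 0, 0], "grip": 0}, {"twist": [0, 0, 0], "delta_pos": [0.02, 0, 0], "grip": 0}, {"twist": [0, 0, 0], "delta_pos": [0.025, 0, 0], "grip": 0}, {"twist": [0, 0, 0], "delta_pos": [0.028, 0, 0], "grip": 0}]'

```text
time: 3.75
ee_pos: [0.6087, -0.2217, 0.1586]
orientation: [[-0.969, 0.243, 0.035], [0.243, 0.97, -0.015], [-0.037, -0.006, -0.999]]
wrist_force: [21.4, -3.6, 21.5]
finger_gap: 0.0008
finger_force: 12.0
```

Run:
```python
from h import *
s=robot.sense(); print((s['ee_pos']-B0)@np.c_[RX,RY],s['ee_pos'],s['wrist_force'])
c=robot.read_camera('side'); cv2.imwrite('pics/s2.png',cv2.resize(c['img'][150:350,150:400,::-1],None,fx=2.5,fy=2.5)); np.savez('s2.npz',**c)
```

```text
[ 0.05473141 -0.00133587] [ 0.60873141 -0.22172107  0.15858365] [21.40705075 -3.57881661 21.47775147]
```

View pics/s2.png

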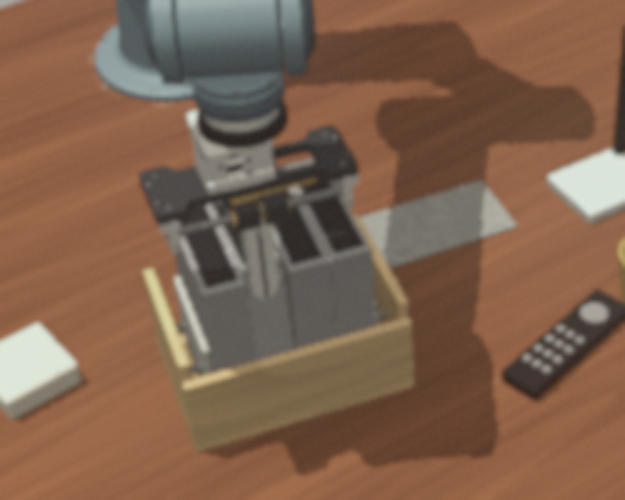

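Call:
servo_tool --motion '[{"twist": [0, 0, 0], "delta_pos": [0.004, 0, -0.005], "grip": 0}, {"twist": [0, 0, 0], "delta_pos": [0.009, 0, -0.01], "grip": 0}, {"twist": [0, 0, 0], "delta_pos": [0.014, 0, -0.015], "grip": 0}, {"twist": [0, 0, 0], "delta_pos": [0.019, 0, -0.019], "grip": 0}, {"twist": [0, 0, 0], "delta_pos": [0.024, 0, -0.022], "grip": 0}, {"twist": [0, 0, 0], "delta_pos": [0.029, 0, -0.025], "grip": 0}, {"twist": [0, 0, 0], "delta_pos": [0.033, 0, -0.027], "grip": 0}]'

```text
time: 4.5
ee_pos: [0.5719, -0.2122, 0.1822]
orientation: [[-0.97, 0.243, 0.022], [0.243, 0.97, -0.011], [-0.024, -0.005, -1.0]]
wrist_force: [11.2, -3.1, 16.6]
finger_gap: 0.0002
finger_force: 7.9
```

Call:
servo_tool --motion '[{"twist": [0, 0, 0], "delta_pos": [0.005, 0, -0.003], "grip": 0}, {"twist": [0, 0, 0], "delta_pos": [0.01, 0, -0.006], "grip": 0}, {"twist": [0, 0, 0], "delta_pos": [0.015, 0, -0.009], "grip": 0}, {"twist": [0, 0, 0], "delta_pos": [0.019, 0, -0.011], "grip": 0}, {"twist": [0, 0, 0], "delta_pos": [0.019, 0, -0.011], "grip": 0}]'

```text
time: 5.0
ee_pos: [0.5506, -0.2067, 0.1907]
orientation: [[-0.97, 0.243, 0.015], [0.243, 0.97, -0.008], [-0.016, -0.005, -1.0]]
wrist_force: [5.1, -1.4, 12.6]
finger_gap: 0.0007
finger_force: 5.5
```

Run:
```python
from h import *
s=robot.sense(); print((s['ee_pos']-B0)@np.c_[RX,RY],s['ee_pos'],s['wrist_force'])
```

```text
[-0.00527689 -0.00099916] [ 0.55063924 -0.20667417  0.19068637] [ 5.0583249  -1.35673314 12.5644365 ]
```

Call:
servo_tool --motion '[{"twist": [0, 0, 0], "delta_pos": [-0.015, 0, 0], "grip": 0}, {"twist": [0, 0, 0], "delta_pos": [-0.03, 0, 0], "grip": 0}, {"twist": [0, 0, 0], "delta_pos": [-0.04, 0, -0.03], "grip": 0}, {"twist": [0, 0, 0], "delta_pos": [-0.04, 0, -0.08], "grip": 0}, {"twist": [0, 0, 0], "delta_pos": [0, 0, -0.12], "grip": 0.6}, {"twist": [0, 0, 0], "delta_pos": [0.05, 0, -0.13], "grip": 0.6}, {"twist": [0, -5, 0], "delta_pos": [0.1, 0, -0.13], "grip": 0.6}, {"twist": [0, -12, 0], "delta_pos": [0.14, 0, -0.13], "grip": 0.6}, {"twist": [0, -20, 0], "delta_pos": [0.17, 0, -0.12], "grip": 0.6}, {"twist": [0, -27, 0], "delta_pos": [0.19, 0, -0.11], "grip": 0.6}, {"twist": [0, -27, 0], "delta_pos": [0.19, 0, -0.11], "grip": 0.6}]'

```text
time: 6.1
ee_pos: [0.3603, -0.1573, 0.293]
orientation: [[-0.862, 0.244, 0.444], [0.215, 0.97, -0.114], [-0.459, -0.003, -0.889]]
wrist_force: [-0.1, 0.8, 0.1]
finger_gap: 0.0529
finger_force: 0.0
```

Run:
```python
from h import *
s=robot.sense(); print((s['ee_pos']-B0)@np.c_[RX,RY],s['ee_pos'],s['wrist_force'],s['joint_positions'])
c=robot.read_camera('side'); S=pts(c); np.savez('s3.npz',**c)
c=robot.read_camera('wrist'); W=pts(c); np.savez('w3.npz',**c)
out=np.hstack([c['img'],np.load('s3.npz')['img']])
cv2.imwrite('pics/m3.png',cv2.resize(out[...,::-1],(800,300)))
for n,W in [('s',S),('w',W)]:
    P=W.reshape(-1,3); q=np.c_[(P-B0)@RX,(P-B0)@RY,P[:,2]]
    m=(abs(q[:,1])<.014)&(q[:,2]>.05)&(q[:,2]<.25)&(abs(q[:,0])<.15)
    q=q[m]; 
    for lo in np.arange(-.15,.1,.012):
        k=q[(q[:,0]>=lo)&(q[:,0]<lo+.012)]
        if len(k)>5: print(n,round(lo+.006,3),len(k),np.round(np.percentile(k[:,2],[5,50,95]),3))
```

```text
[-2.01905283e-01  1.67871223e-04] [ 0.36030504 -0.1573084   0.29295097] [-0.06724675  0.80713901  0.14623371] [ -52.92395263  -51.90510283  134.33999523   17.11549683   76.17695665
 -129.82240416]
s -0.132 10 [0.151 0.153 0.157]
s -0.12 11 [0.158 0.16  0.163]
s -0.108 11 [0.165 0.167 0.17 ]
s -0.096 13 [0.171 0.174 0.177]
s -0.084 11 [0.178 0.182 0.184]
s -0.072 11 [0.183 0.187 0.19 ]
s -0.06 14 [0.19  0.193 0.196]
s -0.048 12 [0.198 0.2   0.202]
s -0.036 15 [0.204 0.207 0.209]
s -0.024 67 [0.198 0.207 0.213]
s -0.012 127 [0.176 0.19  0.205]
s 0.0 136 [0.153 0.168 0.183]
s 0.012 113 [0.132 0.145 0.159]
s 0.024 109 [0.112 0.124 0.137]
s 0.036 123 [0.088 0.103 0.117]
s 0.048 81 [0.076 0.085 0.096]
s 0.072 66 [0.055 0.081 0.092]
s 0.084 103 [0.053 0.073 0.093]
w -0.144 209 [0.143 0.148 0.149]
w -0.132 681 [0.126 0.151 0.156]
w -0.12 634 [0.104 0.159 0.162]
w -0.108 594 [0.08  0.166 0.169]
w -0.096 563 [0.059 0.172 0.176]
w -0.084 477 [0.175 0.179 0.183]
w -0.072 436 [0.183 0.186 0.189]
w -0.06 444 [0.189 0.192 0.196]
w -0.048 423 [0.196 0.199 0.202]
w -0.036 423 [0.202 0.206 0.209]
w -0.024 222 [0.209 0.21  0.212]
```

View pics/m3.png

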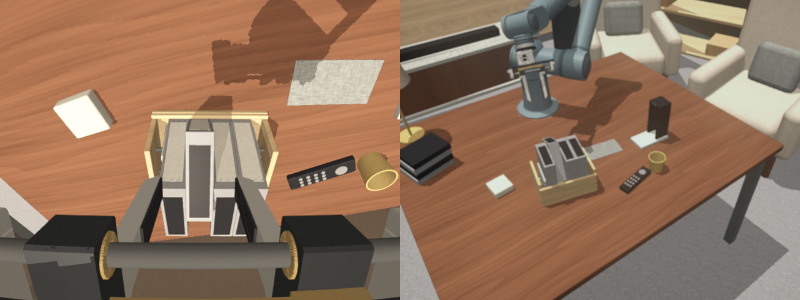

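The wrist view (left) shows the box set leaning out at (200,175) between the open fingers at (150,190) and (245,190). The other three still stand. Depth gives a lean of about 29.6°.

Call:
servo_tool --motion '[{"twist": [0, -2, 0], "delta_pos": [-0.01, 0, 0.03], "grip": 0.7}, {"twist": [0, -2, 0], "delta_pos": [-0.011, 0, 0.07], "grip": 0.7}, {"twist": [0, -2, 0], "delta_pos": [-0.011, 0, 0.11], "grip": 0.7}, {"twist": [0, -2, 0], "delta_pos": [-0.011, 0, 0.15], "grip": 0.7}, {"twist": [0, -2, 0], "delta_pos": [-0.011, 0, 0.18], "grip": 0.7}, {"twist": [0, -2, 0], "delta_pos": [-0.011, 0, 0.197], "grip": 0.7}, {"twist": [0, -2, 0], "delta_pos": [-0.011, 0, 0.197], "grip": 0.7}]'

```text
time: 6.9
ee_pos: [0.4583, -0.1809, 0.1204]
orientation: [[-0.851, 0.24, 0.466], [0.212, 0.971, -0.113], [-0.48, 0.003, -0.877]]
wrist_force: [0.0, 0.4, 0.0]
finger_gap: 0.0659
finger_force: 0.0
```

Run:
```python
from h import *
s=robot.sense(); print((s['ee_pos']-B0)@np.c_[RX,RY],s['ee_pos'],s['wrist_force'],s['joint_positions'])
c=robot.read_camera('wrist'); cv2.imwrite('pics/w4.png',c['img'][...,::-1])
```

```text
[-0.10108011  0.00137089] [ 0.45834465 -0.1808753   0.12044522] [0.04658189 0.35373931 0.04744293] [ -42.69780562  -20.17332654  135.28980848   20.71059333   41.24066497
 -131.54903575]
```

View pics/w4.png

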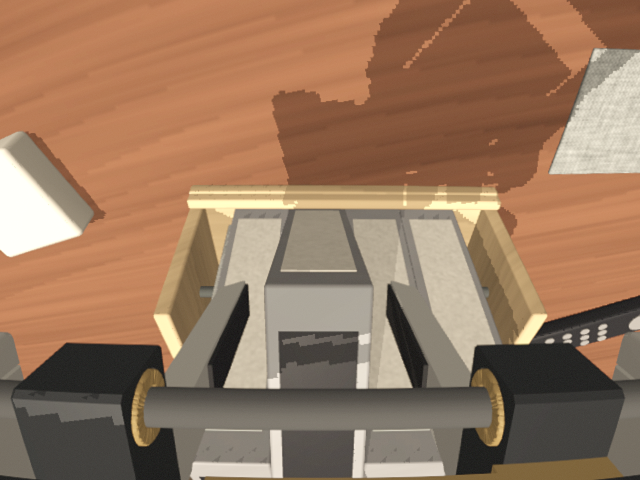

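The box set's top front edge at (318,285) lies centred between the finger pads, at (235,300) and (400,300). I close on it.

Call:
servo_tool --motion '[{"twist": [0, 0, 0], "delta_pos": [0, 0, 0], "grip": 0.3}, {"twist": [0, 0, 0], "delta_pos": [0, 0, 0], "grip": 0.2}, {"twist": [0, 0, 0], "delta_pos": [0, 0, 0], "grip": 0.2}, {"twist": [0, 0, 0], "delta_pos": [0, 0, 0], "grip": 0.2}, {"twist": [0, 0, 0], "delta_pos": [0, 0, 0], "grip": 0.2}]' --newtons 55

```text
time: 7.45
ee_pos: [0.4585, -0.1817, 0.1241]
orientation: [[-0.848, 0.242, 0.472], [0.212, 0.97, -0.117], [-0.486, 0.001, -0.874]]
wrist_force: [-2.4, 5.2, 6.9]
finger_gap: 0.0392
finger_force: 55.0
```

Call:
servo_tool --motion '[{"twist": [0, 0, 0], "delta_pos": [0, 0, -0.011], "grip": 0.2}, {"twist": [0, 0, 0], "delta_pos": [-0.001, 0, -0.022], "grip": 0.2}, {"twist": [0, 0, 0], "delta_pos": [-0.004, 0, -0.038], "grip": 0.2}, {"twist": [0, 0, 0], "delta_pos": [-0.007, 0, -0.053], "grip": 0.2}, {"twist": [0, 0, 0], "delta_pos": [-0.01, 0, -0.069], "grip": 0.2}, {"twist": [0, 0, 0], "delta_pos": [-0.013, 0, -0.085], "grip": 0.2}, {"twist": [0, 0, 0], "delta_pos": [-0.02, 0, -0.103], "grip": 0.2}, {"twist": [0, 0, 0], "delta_pos": [-0.028, 0, -0.122], "grip": 0.2}, {"twist": [0, 0, 0], "delta_pos": [-0.035, 0, -0.14], "grip": 0.2}, {"twist": [0, 0, 0], "delta_pos": [-0.043, 0, -0.159], "grip": 0.2}]'

```text
time: 8.45
ee_pos: [0.4186, -0.1724, 0.2821]
orientation: [[-0.85, 0.243, 0.468], [0.213, 0.97, -0.118], [-0.482, -0.001, -0.876]]
wrist_force: [-0.2, -0.7, -2.0]
finger_gap: 0.0396
finger_force: 55.0
```

Run:
```python
from h import *
s=robot.sense(); print((s['ee_pos']-B0)@np.c_[RX,RY],s['ee_pos'],s['wrist_force'],s['ft_torque'],s['joint_positions'],s['finger_gap'])
c=robot.read_camera('side'); S=pts(c); np.savez('s5.npz',**c)
cv2.imwrite('pics/s5.png',cv2.resize(c['img'][100:340,140:460,::-1],None,fx=2,fy=2))
```

```text
[-0.14171872 -0.00015813] [ 0.41857266 -0.17238865  0.28213016] [-0.24277347 -0.68708517 -1.95867294] [0.18362637 0.39789677 0.03937147] [ -46.48838981  -39.93627764  130.11205785   16.4383505    65.78662133
 -126.00100731] 0.03961204853102746
```

View pics/s5.png

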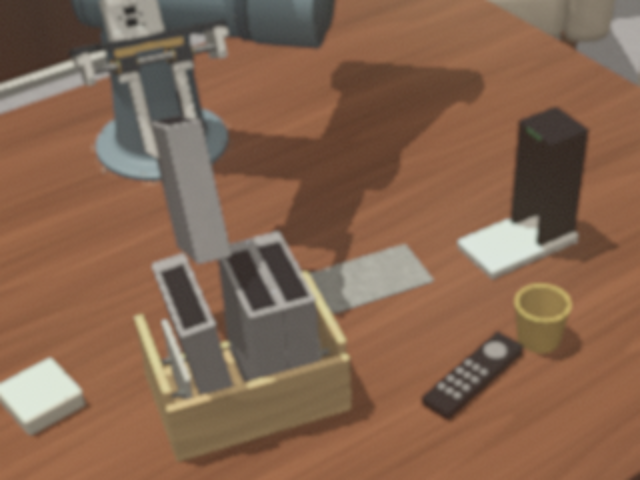

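The box set hangs free at (190,190) and the other three cases still stand in the rack at (190,320) and (265,300). I turn it upright and raise it.

Call:
servo_tool --motion '[{"twist": [0, 5, 0], "delta_pos": [-0.006, 0, -0.01], "grip": 0.2}, {"twist": [0, 10, 0], "delta_pos": [-0.011, 0, -0.02], "grip": 0.2}, {"twist": [0, 15, 0], "delta_pos": [-0.016, 0, -0.03], "grip": 0.2}, {"twist": [0, 20, 0], "delta_pos": [-0.022, 0, -0.04], "grip": 0.2}, {"twist": [0, 25, 0], "delta_pos": [-0.022, 0, -0.04], "grip": 0.2}, {"twist": [0, 28.8, 0], "delta_pos": [-0.022, 0, -0.04], "grip": 0.2}, {"twist": [0, 28.8, 0], "delta_pos": [-0.022, 0, -0.04], "grip": 0.2}, {"twist": [0, 28.8, 0], "delta_pos": [-0.022, 0, -0.04], "grip": 0.2}]'

```text
time: 9.3
ee_pos: [0.4194, -0.1722, 0.3274]
orientation: [[-0.97, 0.242, 0.003], [0.242, 0.97, -0.0], [-0.003, 0.001, -1.0]]
wrist_force: [-0.8, -0.2, -2.7]
finger_gap: 0.0395
finger_force: 55.0
```

Run:
```python
from h import *
s=robot.sense(); print(s['ee_pos'],s['joint_positions'])
D=down(-4); chain(s['ee_pos'],s['orientation'],[(np.array([.486,.106,.31]),D),(np.array([.486,.106,.15]),D)])
c=robot.read_camera('side'); S=pts(c); np.savez('s6.npz',**c)
# fore-edge face: points below the tcp, in a rack-aligned frame about the tcp
P=S.reshape(-1,3)-s['ee_pos']; q=np.c_[P@RX,P@RY,P[:,2]]
m=(abs(q[:,1])<.016)&(q[:,2]>-.125)&(q[:,2]<.035)&(q[:,0]>.07)&(q[:,0]<.16); q=q[m]
f=np.polyfit(q[:,2],q[:,0],1); print(len(q),'fore-edge x, slope deg',f[1],np.rad2deg(np.arctan(f[0])),'z',np.percentile(q[:,2],[1,99]), 'sd',np.std(q[:,0]-np.polyval(f,q[:,2])))
```

```text
[ 0.41938311 -0.17222238  0.32737649] [-3.67687993e+01 -1.81275601e+01  1.08012092e+02  9.76878504e-02
  8.99677936e+01 -1.12750042e+02]
dpos [0.003 0.286 0.018] twist [ 0.1  0.1 80. ]
dpos [0.   0.   0.16] twist [0. 0. 0.]
764 fore-edge x, slope deg 0.10904562608364657 0.24802413221791703 z [-0.11230901  0.03342556] sd 0.0020235719874163406
```

Call:
servo_tool --motion '[{"twist": [0, 0, 7], "delta_pos": [0, 0.02, 0], "grip": 0.2}, {"twist": [0, 0, 14], "delta_pos": [0, 0.05, 0], "grip": 0.2}, {"twist": [0, 0, 22], "delta_pos": [0, 0.08, 0], "grip": 0.2}, {"twist": [0, 0, 30], "delta_pos": [0, 0.11, 0], "grip": 0.2}, {"twist": [0, 0, 38], "delta_pos": [0, 0.14, 0], "grip": 0.2}, {"twist": [0, 0, 46], "delta_pos": [0, 0.17, 0], "grip": 0.2}, {"twist": [0, 0, 54], "delta_pos": [0, 0.2, 0.005], "grip": 0.2}, {"twist": [0, 0, 62], "delta_pos": [0.001, 0.23, 0.01], "grip": 0.2}, {"twist": [0, 0, 70], "delta_pos": [0.002, 0.26, 0.015], "grip": 0.2}, {"twist": [0, 0, 76], "delta_pos": [0.003, 0.278, 0.018], "grip": 0.2}, {"twist": [0, 0, 80], "delta_pos": [0.003, 0.286, 0.018], "grip": 0.2}, {"twist": [0, 0, 80], "delta_pos": [0.003, 0.286, 0.018], "grip": 0.2}]'

```text
time: 10.55
ee_pos: [0.4856, 0.1065, 0.3103]
orientation: [[0.069, 0.998, 0.004], [0.998, -0.069, -0.0], [0.0, 0.004, -1.0]]
wrist_force: [-0.1, 0.0, -1.5]
finger_gap: 0.04
finger_force: 55.0
```

Call:
servo_tool --motion '[{"twist": [0, 0, 0], "delta_pos": [0, 0, 0.02], "grip": 0.2}, {"twist": [0, 0, 0], "delta_pos": [0, 0, 0.05], "grip": 0.2}, {"twist": [0, 0, 0], "delta_pos": [0, 0, 0.08], "grip": 0.2}, {"twist": [0, 0, 0], "delta_pos": [0, 0, 0.11], "grip": 0.2}, {"twist": [0, 0, 0], "delta_pos": [0, 0, 0.14], "grip": 0.2}, {"twist": [0, 0, 0], "delta_pos": [0, 0, 0.165], "grip": 0.2}, {"twist": [0, 0, 0], "delta_pos": [0, 0, 0.175], "grip": 0.2}, {"twist": [0, 0, 0], "delta_pos": [0, 0, 0.18], "grip": 0.2}, {"twist": [0, 0, 0], "delta_pos": [0, 0, 0.18], "grip": 0.2}]'

```text
time: 11.45
ee_pos: [0.487, 0.1053, 0.1311]
orientation: [[0.07, 0.998, 0.004], [0.998, -0.07, -0.001], [-0.0, 0.004, -1.0]]
wrist_force: [0.2, 0.1, -1.6]
finger_gap: 0.0394
finger_force: 55.0
```

Run:
```python
from h import *
s=robot.sense(); print(s['ee_pos'],s['orientation'],s['wrist_force'])
c=robot.read_camera('side'); S=pts(c); np.savez('s7.npz',**c)
O=s['orientation']; q=(S.reshape(-1,3)-s['ee_pos'])@O
# fore-edge plane (tool -x side) and bottom height
m=(abs(q[:,1])<.016)&(q[:,2]<.10)&(q[:,2]>-.035)&(q[:,0]<-.07)&(q[:,0]>-.16); k=q[m]
if len(k): print(len(k),np.polyfit(k[:,2],k[:,0],1))
c=robot.read_camera('top'); T=pts(c); np.savez('t7.npz',**c)
cv2.imwrite('pics/m7.png',cv2.resize(np.vstack([c['img'][180:330,100:420],np.load('s7.npz')['img'][120:270,180:500]])[...,::-1],None,fx=2,fy=2))
```

```text
[0.48704975 0.10531392 0.13105051] [[ 7.03644060e-02  9.97511669e-01  4.39561280e-03]
 [ 9.97521237e-01 -7.03615882e-02 -7.92628165e-04]
 [-4.81373546e-04  4.44048992e-03 -9.99990025e-01]] [ 0.21366591  0.1017793  -1.61550177]
246 [ 0.00451181 -0.10874191]
```

View pics/m7.png

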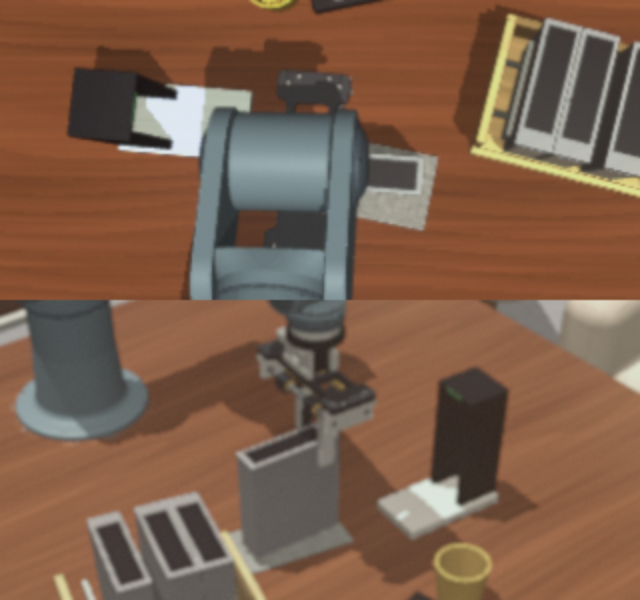

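The box set hangs upright over the mat, fore-edge end at (400,172) in the top half, spine towards the reader.

Call:
servo_tool --motion '[{"twist": [0, 0, 0], "delta_pos": [0, 0, 0.005], "grip": 0.2}, {"twist": [0, 0, 0], "delta_pos": [0, 0, 0.008], "grip": 0.2}, {"twist": [0, 0, 0], "delta_pos": [0, 0, 0.01], "grip": 0.2}, {"twist": [0, 0, 0], "delta_pos": [0, 0, 0.012], "grip": 0.2}, {"twist": [0, 0, 0], "delta_pos": [0, 0, 0.013], "grip": 0.2}, {"twist": [0, 0, 0], "delta_pos": [0, 0, 0.013], "grip": 0.2}]'

```text
time: 12.15
ee_pos: [0.4872, 0.106, 0.1192]
orientation: [[0.071, 0.997, 0.003], [0.997, -0.071, -0.001], [-0.0, 0.003, -1.0]]
wrist_force: [-1.5, 3.4, 8.5]
finger_gap: 0.0394
finger_force: 55.0
```

Call:
servo_tool --motion '[{"twist": [0, 0, 0], "delta_pos": [0, 0, -0.002], "grip": 0.42}, {"twist": [0, 0, 0], "delta_pos": [0, 0, -0.003], "grip": 0.5}, {"twist": [0, 0, 0], "delta_pos": [0, 0, -0.003], "grip": 0.65}, {"twist": [0, 0, 0], "delta_pos": [0, 0, -0.003], "grip": 0.7}, {"twist": [0, 0, 0], "delta_pos": [0, 0, -0.003], "grip": 0.7}, {"twist": [0, 0, 0], "delta_pos": [0, 0, -0.003], "grip": 0.7}]'

```text
time: 12.75
ee_pos: [0.4867, 0.1056, 0.1204]
orientation: [[0.07, 0.998, 0.003], [0.998, -0.07, -0.001], [-0.001, 0.003, -1.0]]
wrist_force: [0.1, 0.2, 0.2]
finger_gap: 0.0659
finger_force: 0.0
```

Run:
```python
from h import *
s=robot.sense(); print(s['ee_pos'],s['finger_gap'],s['finger_force'],s['wrist_force'])
c=robot.read_camera('side'); S=pts(c); np.savez('s8.npz',**c)
q=(S.reshape(-1,3)-s['ee_pos'])@s['orientation']
m=(abs(q[:,1])<.016)&(q[:,2]<.10)&(q[:,2]>-.035)&(q[:,0]<-.07)&(q[:,0]>-.16); k=q[m]
print(len(k),np.polyfit(k[:,2],k[:,0],1))
P=S.reshape(-1,3); m=(P[:,2]>.15)&(P[:,2]<.168)&(abs(P[:,0]-.48)<.05)&(P[:,1]<.075)&(P[:,1]>-.03)
k=P[m]; r=cv2.minAreaRect(k[:,:2].astype(np.float32)); print(len(k),r,np.median(k[:,2]))
```

```text
[0.48671926 0.10559238 0.12039567] 0.06590418193557676 0.0 [0.13580955 0.20383809 0.15042635]
232 [ 0.01688763 -0.10974962]
377 ((0.48326045274734497, 0.033523015677928925), (0.08292515575885773, 0.048560380935668945), 89.55915832519531) 0.1594753551746627
```

Call:
servo_tool --motion '[{"twist": [0, 0, 0], "delta_pos": [0, 0, -0.02], "grip": 0.7}, {"twist": [0, 0, 0], "delta_pos": [0, 0, -0.05], "grip": 0.7}, {"twist": [0, 0, 0], "delta_pos": [0, 0, -0.065], "grip": 0.7}, {"twist": [0, 0, 0], "delta_pos": [-0.03, 0, -0.065], "grip": 0.7}, {"twist": [0, 0, 0], "delta_pos": [-0.06, 0, -0.065], "grip": 0.7}, {"twist": [0, 0, 0], "delta_pos": [-0.085, 0, -0.065], "grip": 0.7}, {"twist": [0, 0, 0], "delta_pos": [-0.085, 0, -0.065], "grip": 0.7}, {"twist": [0, 0, 0], "delta_pos": [-0.085, 0, -0.065], "grip": 0.7}]'

```text
time: 13.6
ee_pos: [0.4805, 0.0209, 0.1853]
orientation: [[0.071, 0.997, 0.003], [0.997, -0.071, -0.0], [-0.0, 0.003, -1.0]]
wrist_force: [0.5, 0.1, -0.1]
finger_gap: 0.0657
finger_force: 0.0
```

Run:
```python
from h import *
s=robot.sense(); print(s['ee_pos'],s['orientation'][:,1],s['wrist_force'])
c=robot.read_camera('wrist'); W=pts(c); np.savez('w9.npz',**c); P=W.reshape(-1,3)
q=(P-s['ee_pos'])@s['orientation']
m=(P[:,2]>.152)&(P[:,2]<.168)&(abs(q[:,1])<.035)&(abs(q[:,0])<.14); k=P[m]
r=cv2.minAreaRect(k[:,:2].astype(np.float32)); print('box top',len(k),r,np.median(k[:,2]))
print('in tool',(np.array([*r[0],.16])-s['ee_pos'])@s['orientation'])
cv2.imwrite('pics/w9.png',c['img'][...,::-1])
```

```text
[0.48048767 0.02094521 0.18534373] [ 0.9974392  -0.07144713  0.00321712] [ 0.4574014   0.11528934 -0.097008  ]
box top 20118 ((0.4865184426307678, 0.06567598879337311), (0.13464199006557465, 0.040441494435071945), 86.1456069946289) 0.15956977962307117
in tool [0.04505101 0.00273791 0.02534617]
```

View pics/w9.png

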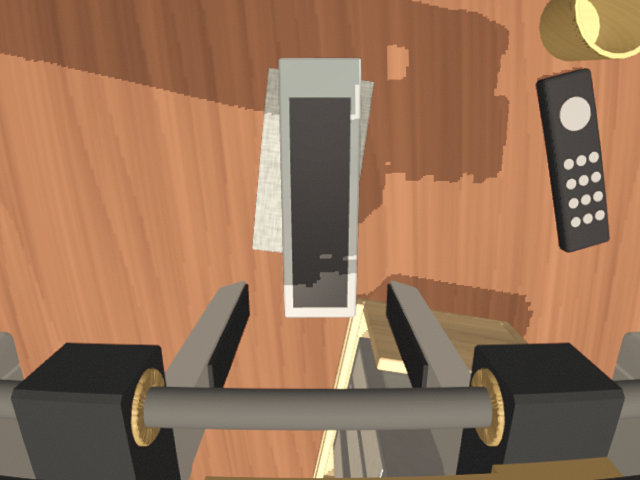

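The box set stands upright on the mat, its top from (320,60) to (320,315), centred between the open fingers.

Call:
servo_tool --motion '[{"twist": [0, 0, 0], "delta_pos": [0, 0.001, 0.025], "grip": 0.7}, {"twist": [0, 0, 0], "delta_pos": [0, 0.001, 0.05], "grip": 0.7}, {"twist": [0, 0, 0], "delta_pos": [0, 0.001, 0.065], "grip": 0.7}, {"twist": [0, 0, 0], "delta_pos": [0, 0.001, 0.065], "grip": 0.6}, {"twist": [0, 0, 0], "delta_pos": [0, 0.001, 0.065], "grip": 0.5}, {"twist": [0, 0, 0], "delta_pos": [0, 0.001, 0.065], "grip": 0.44}, {"twist": [0, 0, 0], "delta_pos": [0, 0.001, 0.065], "grip": 0.2}, {"twist": [0, 0, 0], "delta_pos": [0, 0.001, 0.065], "grip": 0.2}, {"twist": [0, 0, 0], "delta_pos": [0, 0.001, 0.065], "grip": 0.2}, {"twist": [0, 0, 0], "delta_pos": [0, 0.001, 0.065], "grip": 0.2}]'

```text
time: 14.65
ee_pos: [0.4826, 0.0208, 0.1217]
orientation: [[0.07, 0.998, 0.005], [0.998, -0.07, -0.001], [-0.0, 0.005, -1.0]]
wrist_force: [-0.5, 1.4, 5.7]
finger_gap: 0.0398
finger_force: 54.9
```

Run:
```python
from h import *
s=robot.sense(); print(s['ee_pos'],s['orientation'],s['wrist_force'],s['finger_force'])
# reader outline once more, from the unobstructed first top view: plate edges and hood
c=dict(np.load('top0.npz')); W=pts(c); z=W[...,2]
roi=np.zeros(z.shape,bool); roi[200:270,120:240]=1
P=W[roi&(z>.008)&(z<.022)]; e=np.array([np.cos(np.deg2rad(86)),np.sin(np.deg2rad(86))]); n=np.array([e[1],-e[0]])
o=np.array([.549,.283]); a=(P[:,:2]-o)@e; b=(P[:,:2]-o)@n
for lo in np.arange(-.075,.0,.015):
    k=b[(a>lo)&(a<lo+.015)]; print('plate',round(lo,3),np.percentile(k,[1,99]))
print('plate end',np.percentile(a,1))
P=W[roi&(z>.18)&(z<.2)]; a=(P[:,:2]-o)@e; b=(P[:,:2]-o)@n; print('hood a',np.percentile(a,[1,99]),'b',np.percentile(b,[1,99]))
```

```text
[0.4826208  0.0207597  0.12171159] [[ 7.03772660e-02  9.97505750e-01  5.41475485e-03]
 [ 9.97520355e-01 -7.03739008e-02 -8.09765138e-04]
 [-4.26687960e-04  5.45831724e-03 -9.99985012e-01]] [-0.50662252  1.39289929  5.69844687] 54.92719352245331
plate -0.075 [-0.04138636  0.04052313]
plate -0.06 [-0.04217876  0.04138689]
plate -0.045 [-0.04129649  0.04054139]
plate -0.03 [-0.0420046   0.03992068]
plate -0.015 [-0.04119987  0.04111867]
plate end -0.07719911203075507
hood a [0.01093502 0.07746547] b [-0.03609566  0.03471777]
```

Call:
servo_tool --motion '[{"twist": [0, 0, 0], "delta_pos": [0, 0, -0.01], "grip": 0.2}, {"twist": [0, 0, 0], "delta_pos": [0, 0, -0.025], "grip": 0.2}, {"twist": [0, 0, 0], "delta_pos": [0.01, 0.005, -0.035], "grip": 0.2}, {"twist": [0, 0, 0], "delta_pos": [0.03, 0.015, -0.035], "grip": 0.2}, {"twist": [0, 0, 0], "delta_pos": [0.055, 0.03, -0.035], "grip": 0.2}, {"twist": [0, 0, 0], "delta_pos": [0.08, 0.042, -0.035], "grip": 0.2}, {"twist": [0, 0, 0], "delta_pos": [0.11, 0.048, -0.035], "grip": 0.2}, {"twist": [0, 0, 0], "delta_pos": [0.13, 0.048, -0.035], "grip": 0.2}, {"twist": [0, 0, 0], "delta_pos": [0.14, 0.048, -0.035], "grip": 0.2}, {"twist": [0, 0, 0], "delta_pos": [0.145, 0.048, -0.035], "grip": 0.2}, {"twist": [0, 0, 0], "delta_pos": [0.145, 0.048, -0.035], "grip": 0.2}, {"twist": [0, 0, 0], "delta_pos": [0.145, 0.048, -0.035], "grip": 0.2}]'

```text
time: 15.85
ee_pos: [0.5396, 0.1615, 0.1555]
orientation: [[0.071, 0.997, 0.003], [0.997, -0.071, -0.001], [-0.001, 0.003, -1.0]]
wrist_force: [0.2, -0.4, -2.8]
finger_gap: 0.0396
finger_force: 54.9
```

Run:
```python
from h import *
s=robot.sense(); print(s['ee_pos'],s['wrist_force'],s['orientation'])
c=robot.read_camera('wrist'); W=pts(c); np.savez('w10.npz',**c); P=W.reshape(-1,3)
cv2.imwrite('pics/w10.png',c['img'][...,::-1])
e=np.array([np.cos(np.deg2rad(86)),np.sin(np.deg2rad(86))]); n=np.array([e[1],-e[0]]); o=np.array([.549,.283])
t=s['ee_pos'][:2]-o; print('tcp in reader',t@e,t@n)
a=(P[:,:2]-o)@e; b=(P[:,:2]-o)@n; z=P[:,2]
m=(z>.185)&(z<.2)&(a>0)&(abs(b)<.06); print('hood',m.sum(),np.percentile(a[m],[1,99]),np.percentile(b[m],[1,99]))
m=(abs(z-.192+.006)<.012)&(a<.005)&(a>-.16)&(abs(b)<.03)
print('box top',m.sum(),np.percentile(a[m],[1,99]),np.percentile(b[m],[1,99]),np.median(z[m])); k=np.c_[a[m],b[m]].astype(np.float32)
print(cv2.minAreaRect(k), np.polyfit(a[m],z[m],1))
```

```text
[0.53958928 0.16145834 0.15549489] [ 0.15406163 -0.44427547 -2.78999925] [[ 7.09438297e-02  9.97475695e-01  3.03497026e-03]
 [ 9.97479843e-01 -7.09405171e-02 -1.18570133e-03]
 [-9.67405896e-04  3.11143985e-03 -9.99994692e-01]]
tcp in reader -0.1219020536778681 -0.000909474703901559Traceback (most recent call last):
  File "<stdin>", line 8, in <module>
    return _quantile_unchecked(
        a, q, axis, out, overwrite_input, method, keepdims, weights)
    return _ureduce(a,
                    func=_quantile_ureduce_func,
    ...<5 lines>...
                    overwrite_input=overwrite_input,
                    method=method)
    r = func(a, **kwargs)
    result = _quantile(arr,
                       quantiles=q,
    ...<2 lines>...
                       out=out,
                       weights=wgt)
    slices_having_nans = np.isnan(arr[-1, ...])
                                  ~~~^^^^^^^^^
IndexError: index -1 is out of bounds for axis 0 with size 0
```

View pics/w10.png

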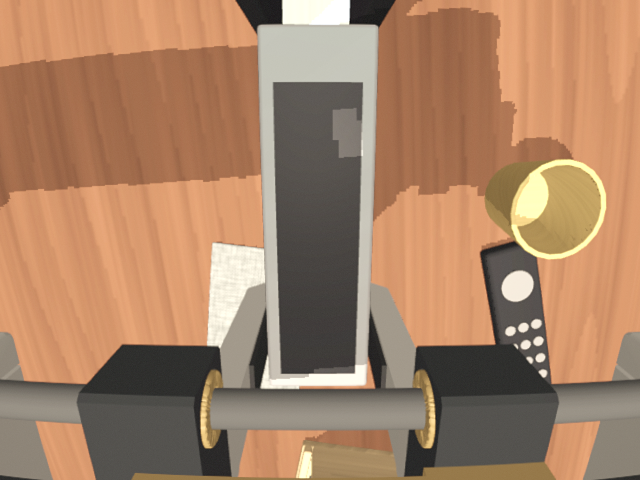

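The wrist view shows the box set held upright, spine end at (318,30), in line with the hood's slot (285–350 at the top edge). I lower to just above the plate and slide in.

Call:
servo_tool --motion '[{"twist": [0, 0, 0], "delta_pos": [0, 0.001, 0.01], "grip": 0.2}, {"twist": [0, 0, 0], "delta_pos": [0, 0.001, 0.017], "grip": 0.2}, {"twist": [0, 0, 0], "delta_pos": [0, 0.001, 0.017], "grip": 0.2}, {"twist": [0, 0, 0], "delta_pos": [0.015, 0.001, 0.017], "grip": 0.2}, {"twist": [0, 0, 0], "delta_pos": [0.03, 0.001, 0.017], "grip": 0.2}, {"twist": [0, 0, 0], "delta_pos": [0.045, 0.001, 0.017], "grip": 0.2}, {"twist": [0, 0, 0], "delta_pos": [0.055, 0.001, 0.017], "grip": 0.2}, {"twist": [0, 0, 0], "delta_pos": [0.065, 0.001, 0.017], "grip": 0.2}, {"twist": [0, 0, 0], "delta_pos": [0.07, 0.001, 0.017], "grip": 0.2}, {"twist": [0, 0, 0], "delta_pos": [0.07, 0.001, 0.017], "grip": 0.2}]'

```text
time: 16.9
ee_pos: [0.5457, 0.2325, 0.1386]
orientation: [[0.069, 0.998, 0.003], [0.998, -0.069, -0.001], [-0.001, 0.003, -1.0]]
wrist_force: [-0.6, 0.2, -2.3]
finger_gap: 0.0394
finger_force: 54.9
```

Call:
servo_tool --motion '[{"twist": [0, 0, 0], "delta_pos": [0.003, 0, 0], "grip": 0.2}, {"twist": [0, 0, 0], "delta_pos": [0.006, 0, 0], "grip": 0.2}, {"twist": [0, 0, 0], "delta_pos": [0.008, 0, 0], "grip": 0.2}, {"twist": [0, 0, 0], "delta_pos": [0.01, 0, 0], "grip": 0.2}, {"twist": [0, 0, 0], "delta_pos": [0.011, 0, 0], "grip": 0.2}, {"twist": [0, 0, 0], "delta_pos": [0.011, 0, 0], "grip": 0.2}]'

```text
time: 17.5
ee_pos: [0.5465, 0.2401, 0.1387]
orientation: [[0.071, 0.998, 0.002], [0.997, -0.071, -0.006], [-0.006, 0.003, -1.0]]
wrist_force: [-1.4, -9.9, 0.6]
finger_gap: 0.0395
finger_force: 54.9
```

Call:
servo_tool --motion '[{"twist": [0, 0, 0], "delta_pos": [-0.002, 0, 0.001], "grip": 0.2}, {"twist": [0, 0, 0], "delta_pos": [-0.002, 0, 0.003], "grip": 0.2}, {"twist": [0, 0, 0], "delta_pos": [-0.002, 0, 0.005], "grip": 0.2}, {"twist": [0, 0, 0], "delta_pos": [-0.002, 0, 0.006], "grip": 0.2}, {"twist": [0, 0, 0], "delta_pos": [-0.002, 0, 0.006], "grip": 0.2}]'

```text
time: 18.0
ee_pos: [0.5467, 0.2402, 0.1337]
orientation: [[0.07, 0.998, 0.004], [0.998, -0.07, -0.002], [-0.002, 0.004, -1.0]]
wrist_force: [-2.9, -5.6, 5.7]
finger_gap: 0.0398
finger_force: 55.0
```

On the plate (z 0.1337 as expected), spine against the wall. I release and rise.

Call:
servo_tool --motion '[{"twist": [0, 0, 0], "delta_pos": [0, 0, -0.001], "grip": 0.43}, {"twist": [0, 0, 0], "delta_pos": [0, 0, -0.001], "grip": 0.46}, {"twist": [0, 0, 0], "delta_pos": [0, 0, -0.001], "grip": 0.55}, {"twist": [0, 0, 0], "delta_pos": [0, 0, -0.001], "grip": 0.65}, {"twist": [0, 0, 0], "delta_pos": [0, 0, -0.001], "grip": 0.7}, {"twist": [0, 0, 0], "delta_pos": [0, 0, -0.001], "grip": 0.7}, {"twist": [0, 0, 0], "delta_pos": [0, 0, -0.02], "grip": 0.7}, {"twist": [0, 0, 0], "delta_pos": [0, 0, -0.06], "grip": 0.7}, {"twist": [0, 0, 0], "delta_pos": [-0.03, 0, -0.1], "grip": 0.7}, {"twist": [0, 0, 0], "delta_pos": [-0.08, 0, -0.12], "grip": 0.7}, {"twist": [0, 0, 0], "delta_pos": [-0.12, 0, -0.12], "grip": 0.7}, {"twist": [0, 0, 0], "delta_pos": [-0.12, 0, -0.12], "grip": 0.7}]'

```text
time: 19.2
ee_pos: [0.538, 0.1175, 0.254]
orientation: [[0.075, 0.997, 0.006], [0.997, -0.075, -0.002], [-0.001, 0.006, -1.0]]
wrist_force: [0.3, 0.2, -0.7]
finger_gap: 0.0658
finger_force: 0.0
```

Run:
```python
from h import *
s=robot.sense(); print(s['ee_pos'],s['finger_force'],s['wrist_force'])
e=np.array([np.cos(np.deg2rad(86)),np.sin(np.deg2rad(86))]); n=np.array([e[1],-e[0]]); o=np.array([.549,.283])
for nm in ['top','side','wrist']:
    c=robot.read_camera(nm); P=pts(c).reshape(-1,3)
    a=(P[:,:2]-o)@e; b=(P[:,:2]-o)@n; z=P[:,2]
    m=(z>.158)&(z<.181)&(a>-.085)&(a<.005)&(abs(b)<.03)
    if m.sum()>50: print(nm,'top',m.sum(),np.percentile(a[m],[1,99]),np.percentile(b[m],[1,99]),'z',np.median(z[m]),'slope',np.polyfit(a[m],z[m],1)[0])
    m=(z>.03)&(z<.15)&(a>-.09)&(a<-.05)&(abs(b)<.016)
    if m.sum()>50: print(nm,'fore-edge a',np.median(a[m]),'slope',np.polyfit(z[m],a[m],1)[0])
    if nm!='wrist':
        q=np.c_[(P-B0)@RX,(P-B0)@RY,z]; m=(abs(q[:,0])<.1)&(abs(q[:,1]-.02)<.12)&(z>.15)&(z<.2)
        for lo,hi in[(-.07,0.),(0.,.11)]:
            k=q[m&(q[:,1]>lo)&(q[:,1]<hi)]
            if len(k)>50: print(nm,'cases',np.round(np.percentile(k,[1,50,99],0),3).tolist())
```

```text
[0.5380486  0.11753622 0.25404574] 0.0 [ 0.26151333  0.22336777 -0.73701112]
top cases [[-0.068, -0.039, 0.17], [-0.002, -0.019, 0.185], [0.066, -0.0, 0.189]]
top cases [[-0.068, 0.001, 0.153], [-0.002, 0.055, 0.185], [0.066, 0.098, 0.189]]
side top 356 [-0.0707741   0.00358786] [-0.02069744  0.02355563] z 0.17110170966454433 slope 0.043631512321291144
side fore-edge a -0.06784064956078033 slope -0.0014353265582361945
side cases [[-0.067, -0.041, 0.151], [0.02, -0.023, 0.186], [0.069, -0.001, 0.191]]
side cases [[-0.067, 0.014, 0.152], [0.021, 0.05, 0.186], [0.07, 0.093, 0.191]]
wrist top 6622 [-0.06534757 -0.00880867] [-0.01758934  0.02139243] z 0.17167259351949432 slope 0.013144282620865793
wrist fore-edge a -0.06549561038024032 slope 0.0013715524586052222
```

The fore-edge sits at reader x ≈ -67 mm, which means fully home. The box set is upright and centred within 2 mm, and the cases are in place.

```bash
python3 -c "
from plant import robot
print(robot.sign_off())"
```

```text
the job is handed in; nothing more can be done
None
```

The box set is standing upright in the tag reader, spine first and pushed home, and let go. By my last measurements the other cases still stood in the rack. I never touched the remote, cup or block but did not re-measure them, and the job was handed in at about 19 s with no verdict returned.

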